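# Build up the forming stack on the press bolster

## Robot

A 6-joint arm with a two-finger parallel gripper is mounted at the origin on the work surface. World frame = base frame: x ahead of the robot, y to its left, z up, the work surface at z = 0. Lengths are in m, angles in rad, forces in N, time in s.
With the tool pointing down it reaches from about 0.35 to 0.775 m from the base axis. Payload 7.3 kg.
Tool frame: the origin (TCP) lies midway between the tips of the shut fingers; the grasp point (between the pads) lies 19 mm behind it; z points along the fingers, y is the direction in which the jaws open and shut (so a half turn about z gives the same grasp; the last joint's range is limited). The gripper opens to 92 mm and grips with 3 to 60 N. Pads are 19 mm wide; open, the fingers measure 130 mm over their backs; the gripper's body (75 mm by 190 mm) begins 47 mm behind the grasp point.
Start: joints at [-1.4, 0.342, 1.524, -0, 1.275, -0.146], TCP at [0.164, -0.499, 0.227] pointing down, gripper open.
Joint ranges: [-2.53, 2.53], [-0.77, 2.02], [0.04, 2.7], [-1, 4.14], [0.28, 2.66], [-3.11, 3.11]. Speed limits (rad/s): [2.57, 2.57, 3.14, 3.14, 3.14, 3.14].

## Interface

Orientations are given as [roll, pitch, yaw] about the fixed x, y, z axes, in that order (R = Rz(yaw) Ry(pitch) Rx(roll)).
In Python, from cell import robot, imaging gives the robot as it stands. The module is installed in compiled form; this text tells all that it offers.
- The arm moves only by the tool send_rows, never from a script. Its argument "plan" is a list of rows, each a list of 3 entries, a list of its own where there are three numbers: the shift along the world's x, y, z in m, then the turn, a rotation vector about the world's x, y, z in rad, then the closure in counts, from 0 (fully open) to 255 (shut). A call has 1 to 20 rows; each row shifts and turns the commanded pose from where the row before left it; what a row does not reach is not made up. A row lasts 1/10 s, in which the tool goes at most 50 mm and 8.59 degrees, less where a joint would pass 70% of its speed; a pose out of reach is approached as far as the arm can. A call is refused whole if a number of a shift passes 0.05 or a number of a turn 0.15, either way. A call with a gripper value outside its range is refused whole. The fingers move at their own pace and stop on an object; "newtons" is the grip in N (left out, the last holds). Time passes only in rows, so rows that do not move let the fingers close. It gives the time, the measured TCP pose, the force and the opening at its end, in the units of the state.
- robot.observe(): the state, without advancing time (a new reading comes with each control period).
- imaging.read_camera(name): name is "scene" or "top" or "wrist"; returns a dict with "pixels" (400x640x3 uint8, red, green, blue), "fx", "fy", "cx", "cy" (pixels), "dist_coeffs" ([k1, k2, p1, p2, k3] as OpenCV has them; the pictures are not rectified), "world_from_camera" (4x4, takes a point from camera to world coordinates). Camera axes: x right, y down, z forward; pixel columns grow to the right and rows downward; lengths in m; the calibration is good to about 2 mm. A picture is of the moment at which its call begins. There is no depth.
- robot.hand_in(): hands the job in, once; it reports no verdict.
The state is a dict: "time": time; "qpos": joint angles; "qvel": joint speeds; "joint_efforts": joint torques, N m; "tool_pos": TCP position; "tool_rot": TCP orientation; "contact_force": force on the tool from outside, world axes, zero at the start; "torque": the same for the moment, N m; "opening": finger opening in m.
Only numpy, scipy, OpenCV 4.12 (cv2) and the standard library are available. Lean on these libraries where they do the work, as an engineer would, in place of code of your own. Each camera call takes 0.05 s, during which the arm holds its last target.

## Task

Build the rubber-forming stack in the middle of the grey press bolster, from the bottom up: first the solid steel block, then the square containment ring on the block, both centred and with their sides parallel to the bolster's sides; then stand the black urethane pad inside the ring, down on the block, and last stand the steel pusher, foot down, centred on top of the pad. Set each part down and let go of it before fetching the next, and do not disturb the dish, the caliper or the hammer.

Things in the scene. Friction and masses are not known exactly. Their poses are not given: they have to be found in the camera images.
- bolster: The target: a fixed flat square grey-painted steel plate lying on the bench, 110 x 110 x 12 mm thick, with a dark bolt head at each corner and a scribed cross through its centre. Its top is plain and flat. Origin at the centre of its underside (on the bench); x and y parallel to its sides, z up.
- block: Loose solid bright steel block, 60 x 60 mm and 22 mm high, plain top, about 0.6 kg. Origin at the centre of its underside; x and y parallel to its sides, z up.
- ring: Loose containment ring: dark steel square plate 64 x 64 mm outside and 20 mm high, with a round through-hole of 46 mm diameter at its centre; about 0.4 kg. Origin at the centre of its underside; x and y parallel to its outer sides, z up.
- pad: Loose black urethane pad, hard as a roller: an upright plain cylinder, 34 mm diameter and 38 mm high, about 40 g. In the ring it stands 18 mm proud of the ring's top. Origin at the centre of its underside, z up along its axis.
- pusher: Loose bright steel pusher, 40 mm high, standing upright: a round foot of 32 mm diameter and 10 mm height with a round shank of 20 mm diameter and 30 mm length rising from it; about 0.14 kg. Origin at the centre of the foot's underside, z up along the shank.
- dish: Bystander, leave alone: small loose white ceramic dish, 60 mm across and 14 mm high, with three blue wax rings in it. Origin at the centre of its underside.
- caliper: Bystander, leave alone: loose black sliding caliper lying flat, 210 mm long along its y axis, at most 65 mm wide and 12 mm thick. Origin under the middle of its beam.
- hammer: Bystander, leave alone: loose hammer lying flat, about 220 mm long along its x axis, handle to -x, head to +x. Origin near its middle, on the bench.

How it is judged:
On the way, in this order (a step that is already met when the one before it is completed fails the run):
1. the block lies flat in the middle of the bolster, square to it, let go (horizontal distance between block and bolster below 0.012 m and z of block in the frame of bolster between 0.008 and 0.016 m and angle between block's own z axis and vertical below 0.08 rad and (angle between the x axis of block and the x axis of bolster, either way round below 0.2 rad or angle between the x axis of block and the y axis of bolster, either way round below 0.2 rad) and contact force between the fingers and block below 0.1 N), for 0.2 s.
2. the ring lies on the block, centred and square, let go (horizontal distance between block and bolster below 0.012 m and z of block in the frame of bolster between 0.008 and 0.016 m and angle between each of block, ring's own z axis and vertical below 0.08 rad and (angle between the x axis of block and the x axis of bolster, either way round below 0.2 rad or angle between the x axis of block and the y axis of bolster, either way round below 0.2 rad) and horizontal distance between ring and block below 0.01 m and z of ring in the frame of block between 0.018 and 0.026 m and (angle between the x axis of ring and the x axis of bolster, either way round below 0.2 rad or angle between the x axis of ring and the y axis of bolster, either way round below 0.2 rad) and contact force between the fingers and ring below 0.1 N), for 0.2 s.
3. the pad stands inside the ring, down on the block, let go (horizontal distance between block and bolster below 0.012 m and z of block in the frame of bolster between 0.008 and 0.016 m and angle between each of block, ring, pad's own z axis and vertical below 0.08 rad and (angle between the x axis of block and the x axis of bolster, either way round below 0.2 rad or angle between the x axis of block and the y axis of bolster, either way round below 0.2 rad) and horizontal distance between ring and block below 0.01 m and z of ring in the frame of block between 0.018 and 0.026 m and (angle between the x axis of ring and the x axis of bolster, either way round below 0.2 rad or angle between the x axis of ring and the y axis of bolster, either way round below 0.2 rad) and horizontal distance between pad and ring below 0.008 m and z of pad in the frame of block between 0.018 and 0.026 m and contact force between the fingers and pad below 0.1 N), for 0.2 s.
At the end, for the whole second after the job is handed in: Block flat on the bolster within 12 mm of centre; ring flat on the block within 10 mm; both parallel to the bolster's sides within 0.2 rad; pad upright in the ring, down on the block; pusher upright on the pad within 9 mm of centre; heights within 4 mm; all at rest (horizontal distance between block and bolster below 0.012 m and z of block in the frame of bolster between 0.008 and 0.016 m and angle between each of block, ring, pad, pusher's own z axis and vertical below 0.08 rad and (angle between the x axis of block and the x axis of bolster, either way round below 0.2 rad or angle between the x axis of block and the y axis of bolster, either way round below 0.2 rad) and horizontal distance between ring and block below 0.01 m and z of ring in the frame of block between 0.018 and 0.026 m and (angle between the x axis of ring and the x axis of bolster, either way round below 0.2 rad or angle between the x axis of ring and the y axis of bolster, either way round below 0.2 rad) and horizontal distance between pad and ring below 0.008 m and z of pad in the frame of block between 0.018 and 0.026 m and horizontal distance between pusher and pad below 0.009 m and z of pusher in the frame of pad between 0.034 and 0.042 m and linear speed of each of block, ring, pad, pusher below 0.02 m/s); the robot touches nothing.
It fails at once if dish is moved more than 25 mm (distance of dish from where it was at the start of the episode above 0.025 m).
It fails at once if caliper is moved more than 25 mm (distance of caliper from where it was at the start of the episode above 0.025 m).
It fails at once if hammer is moved more than 25 mm (distance of hammer from where it was at the start of the episode above 0.025 m).
It also fails if it takes over 112 s, if anything falls off the work surface, if the arm or the gripper's body presses on something with over 40 N, if the wrist force passes 120 N, or if a joint passes its speed limit or range.

## Working session

There is one attempt and no reset: what is moved stays moved. The work goes in short steps, Python scripts to look and compute and a tool call to move; the robot and the scene stay as the last step left them, time stands still between calls to the robot, and variables do not carry over. Pictures are saved under pics/ and viewed, and the job is handed in when it is done.

Besides the shell and the picture viewer there is one more tool, called after "Request:" as name(argument=value, ...), one argument or row to a line, values as JSON. send_rows: Moves the arm, as the interface text tells. Its arguments: {"type":"object","properties":{"plan":{"type":"array"},"newtons":{"type":"number"}},"required":["plan"]}

```bash
mkdir -p pics
cat > h.py <<'E'
import numpy as np, cv2
from cell import robot, imaging
def snap(name,fn):
    d=imaging.read_camera(name); cv2.imwrite('pics/'+fn,d['pixels'][:,:,::-1]); 
    np.savez('pics/'+fn+'.npz',**{k:np.array(v) for k,v in d.items()})
    return d
def load(fn):
    z=np.load('pics/'+fn+'.npz'); return {k:z[k] for k in z.files}
def K(d): return np.array([[d['fx'],0,d['cx']],[0,d['fy'],d['cy']],[0,0,1.]])
def p2w(d,uv,z):
    uv=np.array(uv,float).reshape(-1,1,2)
    n=cv2.undistortPoints(uv,K(d),np.array(d['dist_coeffs'],float))[:,0]
    T=np.array(d['world_from_camera']); r=np.c_[n,np.ones(len(n))]@T[:3,:3].T; o=T[:3,3]
    z=np.broadcast_to(z,len(n))
    return o+r*((z-o[2])/r[:,2])[:,None]
def w2p(d,P):
    T=np.linalg.inv(np.array(d['world_from_camera'])); 
    return cv2.projectPoints(np.array(P,float).reshape(-1,1,3),cv2.Rodrigues(T[:3,:3])[0],T[:3,3],K(d),np.array(d['dist_coeffs'],float))[0][:,0]
E
python3 - <<'E'
from h import *
for n in ['scene','top','wrist']:
    d=snap(n,n+'0.png'); print(n,d['fx'],np.round(d['world_from_camera'],3).tolist())
print(robot.observe())
E
```

```text
scene 386.2276290170479 [[-0.501, 0.649, -0.573, 1.195], [0.866, 0.374, -0.333, 0.237], [-0.002, -0.662, -0.749, 0.795], [0.0, 0.0, 0.0, 1.0]]
top 445.4968491950342 [[0.016, -0.997, 0.073, 0.514], [-1.0, -0.016, 0.012, -0.109], [-0.011, -0.073, -0.997, 1.26], [0.0, 0.0, 0.0, 1.0]]
wrist 325.4979227536278 [[0.311, -0.904, -0.293, 0.244], [-0.95, -0.296, -0.094, -0.472], [-0.002, 0.308, -0.951, 0.384], [0.0, 0.0, 0.0, 1.0]]
{'time': 0.15, 'qpos': array([-1.40002866e+00,  3.42549706e-01,  1.52476804e+00, -3.97962690e-05,
        1.27539036e+00, -1.45983648e-01]), 'qvel': array([ 0.00058041, -0.0013974 , -0.00380339, -0.00145693,  0.00180057,
        0.00115168]), 'joint_efforts': array([ 1.41475590e-03, -4.31470585e+01, -2.44353157e+01,  7.17924256e-02,
        5.37621905e-02, -8.24241488e-05]), 'tool_pos': array([ 0.16349536, -0.4985872 ,  0.22622166]), 'tool_rot': array([-3.14048353e+00, -1.24605452e-04,  3.16762854e-01]), 'contact_force': array([-0.61583689,  0.1530983 ,  0.14811122]), 'torque': array([ 0.01789341, -0.01489286, -0.02695179]), 'opening': 0.09189198626553649}
```

View pics/top0.png

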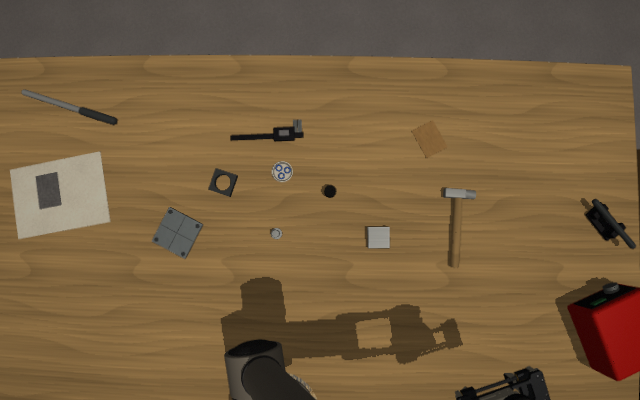

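View pics/scene0.png

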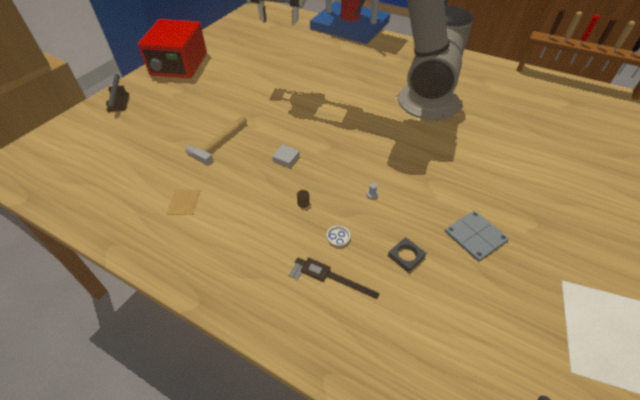

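View pics/wrist0.png

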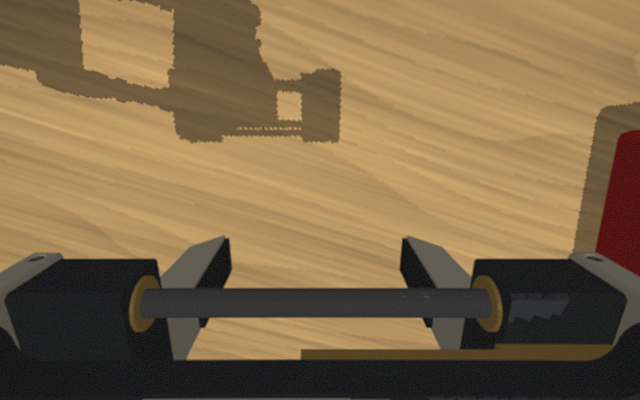

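The top view shows the bolster at (178,232), ring (223,182), pad (329,191), pusher (276,233) and block (378,237). The dish is at (282,171), the caliper at (270,132) and the hammer at (457,225). Next I'll enlarge the work area.

Run:
```python
from h import *
d=load('top0.png'); im=d['pixels'][:,:,::-1]
T=[]
for c in [(178,232),(223,182),(378,237),(329,191),(276,233),(282,171)]:
    x,y=c; a=im[y-32:y+32,x-32:x+32]; T.append(cv2.resize(a,(260,260),interpolation=cv2.INTER_CUBIC))
cv2.imwrite('pics/z0.png',np.vstack([np.hstack(T[:3]),np.hstack(T[3:])]))
for n,c,z in [('bol',(178,232),.012),('ring',(223,182),.02),('block',(378,237),.022),('pad',(329,191),.038),('push',(276,233),.04),('dish',(282,171),.01)]:
    print(n,p2w(d,c,z).round(3))
```

```text
bol [[0.502 0.289 0.012]]
ring [[0.645 0.163 0.02 ]]
block [[ 0.498 -0.273  0.022]]
pad [[ 0.623 -0.135  0.038]]
push [[0.505 0.008 0.04 ]]
dish [[ 0.68  -0.002  0.01 ]]
```

View pics/z0.png

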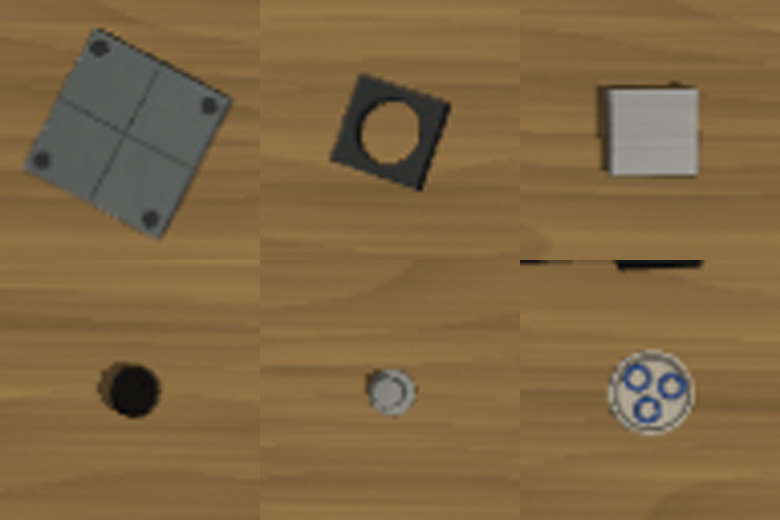

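Run:
```python
from h import *
d=load('top0.png')
def t(c,pts): 
    s=64/260; return [(c[0]-32+(x+.5)*s-.5, c[1]-32+(y+.5)*s-.5) for x,y in pts]
def sq(n,c,pts,z):
    P=p2w(d,t(c,pts),z); e=np.diff(np.vstack([P,P[:1]]),axis=0)
    a=np.degrees(np.arctan2(e[:,1],e[:,0]))
    print(n,P.mean(0).round(4),'len',np.linalg.norm(e,axis=1).round(3),'ang',(a%90).round(1))
sq('bol',(178,232),[(98,28),(231,98),(160,238),(25,167)],.012)
sq('ring',(223,182),[(100,75),(190,103),(161,189),(71,158)],.02)
sq('block',(378,237),[(89,88),(178,88),(178,175),(89,175)],.022)
print('pad',p2w(d,t((329,191),[(133,130)]),.038))
print('push',p2w(d,t((276,233),[(130,131)]),.04))
```

```text
bol [0.5013 0.2911 0.012 ] len [0.107 0.108 0.108 0.109] ang [63.9 64.4 64.3 63.7]
ring [0.6452 0.1637 0.02  ] len [0.066 0.063 0.067 0.061] ang [73.6 73.  72.1 72.5]
block [ 0.4983 -0.2743  0.022 ] len [0.061 0.059 0.061 0.059] ang [0.9 0.4 0.8 0.5]
pad [[ 0.62358452 -0.13606259  0.038     ]]
push [[0.50517026 0.00922715 0.04      ]]
```

Request:
send_rows(
  plan=[
    [[0.028,0.0187,-0.0063],[0,0,-0.0256],0],
    [[0.028,0.0187,-0.0063],[0,0,-0.0256],0],
    [[0.028,0.0187,-0.0063],[0,0,-0.0256],0],
    [[0.028,0.0187,-0.0063],[0,0,-0.0256],0],
    [[0.028,0.0187,-0.0063],[0,0,-0.0256],0],
    [[0.028,0.0187,-0.0063],[0,0,-0.0256],0],
    [[0.028,0.0187,-0.0063],[0,0,-0.0256],0],
    [[0.028,0.0187,-0.0063],[0,0,-0.0256],0],
    [[0.028,0.0187,-0.0063],[0,0,-0.0256],0],
    [[0.028,0.0187,-0.0063],[0,0,-0.0256],0],
    [[0.028,0.0187,-0.0063],[0,0,-0.0256],0],
    [[0.028,0.0187,-0.0063],[0,0,-0.0256],0],
    [[0,0,0],[0,0,0],0],
    [[0,0,0],[0,0,0],0],
  ],
  newtons=30,
)

```text
time: 1.55
tool_pos: [0.4995, -0.2739, 0.1505]
tool_rot: [-3.141, 0.001, 0.012]
contact_force: [-0.9, -0.3, 0.7]
opening: 0.0916
```

Run:
```python
from h import *
d=snap('wrist','w1.png'); s=robot.observe(); print(s['tool_pos'],s['tool_rot'],s['contact_force'])
print('tcp px',w2p(d,s['tool_pos']))
c=np.array([.4983,-.2743]);h=.03
print('pred',w2p(d,[[c[0]+a*h,c[1]+b*h,.022] for a,b in [(1,1),(1,-1),(-1,-1),(-1,1)]]).round(0).tolist())
```

```text
[ 0.49915205 -0.27455257  0.15088899] [-3.14151092e+00  8.52486600e-04  1.03412352e-02] [-1.05359215 -0.32600197  0.34619397]
tcp px [[317.88358248 255.72524866]]
pred [[283.0, 156.0], [351.0, 157.0], [348.0, 219.0], [285.0, 219.0]]
```

View pics/w1.png

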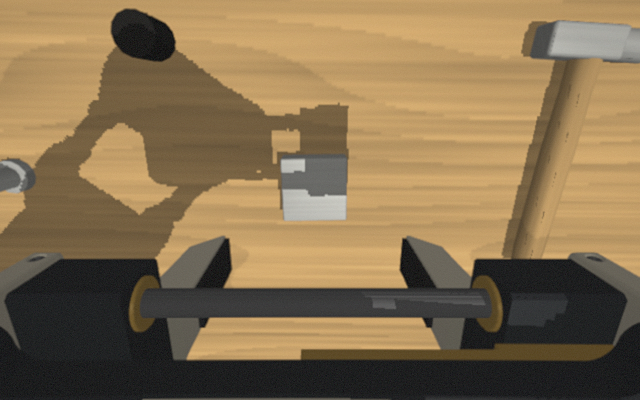

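The wrist view shows the block's top at (281..347, 155..220). The top camera prediction agrees to 2 px. I'm going down to grasp it.

Request:
send_rows(
  plan=[
    [[-0.001,0.001,-0.024],[0,0,0],0],
    [[0,0,-0.025],[0,0,0],0],
    [[0,0,-0.025],[0,0,0],0],
    [[0,0,-0.025],[0,0,0],0],
    [[0,0,-0.025],[0,0,0],0],
    [[0,0,-0.014],[0,0,0],0],
    [[0,0,-0.008],[0,0,0],0],
    [[0,0,0],[0,0,0],0],
    [[0,0,0],[0,0,0],120],
    [[0,0,0],[0,0,0],200],
    [[0,0,0],[0,0,0],200],
    [[0,0,0],[0,0,0],200],
    [[0,0,0],[0,0,0],200],
    [[0,0,0],[0,0,0],200],
    [[0,0,0],[0,0,0],200],
  ],
  newtons=35,
)

```text
time: 3.1
tool_pos: [0.4988, -0.2733, 0.0056]
tool_rot: [3.142, -0.0, 0.01]
contact_force: [-0.7, 2.1, 4.9]
opening: 0.0596
```

Run:
```python
from h import *
d=load('w1.png'); print(p2w(d,[(281,155),(347,155),(347,220),(284,221)],.022).mean(0))
print(robot.observe()['tool_pos'],robot.observe()['tool_rot'],robot.observe()['opening'])
```

```text
[ 0.49812169 -0.27256738  0.022     ]
[ 0.49879286 -0.27329682  0.00562295] [ 3.14156777e+00 -4.74666461e-04  9.59100417e-03] 0.059624982240208665
```

Request:
send_rows(
  plan=[
    [[0,0,0.01],[0,0,0],200],
    [[0,0,0.025],[0,0,0],200],
    [[0,0,0.035],[0,0,0],200],
    [[0,0,0.035],[0,0,0],200],
    [[0,0,0.035],[0,0,0],200],
    [[0,0,0.01],[0,0,0],200],
    [[0,0,0],[0,0,0],200],
  ],
)

```text
time: 3.8
tool_pos: [0.4988, -0.2738, 0.1559]
tool_rot: [3.14, -0.002, 0.01]
contact_force: [0.4, -0.6, -6.8]
opening: 0.0597
```

Request:
send_rows(
  plan=[
    [[0,0.02,0],[0,0,-0.03],200],
    [[0,0.034,0],[0,0,-0.03],200],
    [[0,0.034,0],[0,0,-0.03],200],
    [[0,0.034,0],[0,0,-0.03],200],
    [[0,0.034,0],[0,0,-0.03],200],
    [[0,0.034,0],[0,0,-0.03],200],
    [[0,0.034,0],[0,0,-0.03],200],
    [[0,0.034,0],[0,0,-0.03],200],
    [[0,0.034,0],[0,0,-0.03],200],
    [[0,0.034,0],[0,0,-0.03],200],
    [[0,0.034,0],[0,0,-0.03],200],
    [[0,0.034,0],[0,0,-0.03],200],
    [[0,0.034,0],[0,0,-0.03],200],
    [[0,0.034,0],[0,0,-0.03],200],
    [[0.001,0.034,0],[0,0,-0.03],200],
    [[0.001,0.034,0],[0,0,-0.012],200],
    [[0,0.034,0],[0,0,0],200],
    [[0,0,0],[0,0,0],200],
    [[0,0,0],[0,0,0],200],
  ],
)

```text
time: 5.7
tool_pos: [0.499, 0.2905, 0.1522]
tool_rot: [3.137, 0.003, -0.451]
contact_force: [-0.1, -1.2, -7.8]
opening: 0.0595
```

Run:
```python
from h import *
d=snap('wrist','w2.png'); s=robot.observe(); print(s['tool_pos'],s['tool_rot'],s['contact_force'],s['opening'])
snap('top','t2.png')
c=np.array([.5013,.2911]);h=.055;y=-.452;R=np.array([[np.cos(y),-np.sin(y)],[np.sin(y),np.cos(y)]])
print('pred',w2p(d,[list(c+R@[a*h,b*h])+[.012] for a,b in [(1,1),(1,-1),(-1,-1),(-1,1)]]).round(0).tolist())
```

```text
[0.49932479 0.28976532 0.15265926] [ 3.13756833e+00  2.78220074e-03 -4.51806182e-01] [ 0.50087547 -0.3528029  -5.65786644] 0.05990525756201294
pred [[252.0, 122.0], [375.0, 122.0], [369.0, 234.0], [259.0, 234.0]]
```

View pics/w2.png

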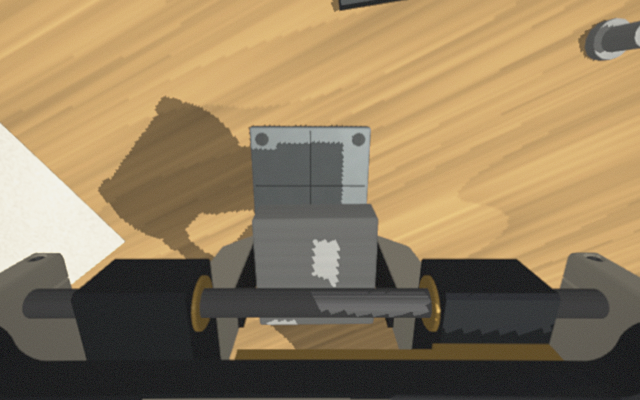

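View pics/t2.png

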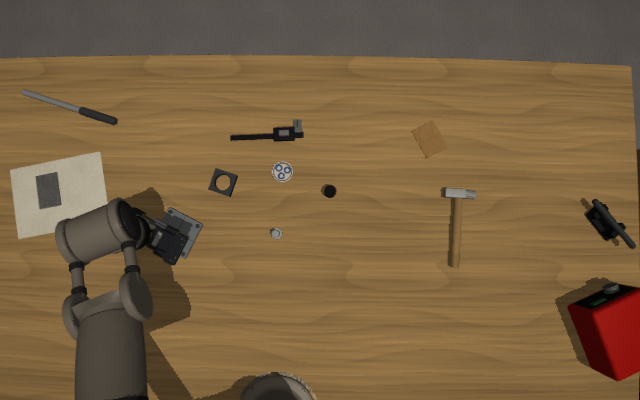

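Run:
```python
from h import *
d=load('w2.png'); im=d['pixels'][:,:,::-1]
print(p2w(d,[(310.3,185.5),(250,128),(370,128)],.012))
t=load('top0.png'); i0=t['pixels'][:,:,::-1]
cv2.imwrite('pics/z2.png',np.hstack([cv2.resize(im[110:220,230:390],(640,440),interpolation=cv2.INTER_CUBIC)]))
T=np.array(d['world_from_camera']); s=robot.observe()
from scipy.spatial.transform import Rotation as Ro
for f in ['wrist0.png','w1.png','w2.png']:
    print(np.round(load(f)['world_from_camera'][:3,3],4))
# same camera mount?
R=Ro.from_euler('xyz',s['tool_rot']).as_matrix(); print((R.T@(T[:3,3]-s['tool_pos'])).round(4))
d=load('w1.png');T=d['world_from_camera'];R=Ro.from_euler('xyz',[-3.14151,.00085,.01034]).as_matrix(); print((R.T@(T[:3,3]-[.49915,-.27455,.15089])).round(4))
```

```text
[[0.49916688 0.29604943 0.012     ]
 [0.57117563 0.3211148  0.012     ]
 [0.52407118 0.22396414 0.012     ]]
[ 0.2437 -0.4719  0.3839]
[ 0.5841 -0.2724  0.3082]
[0.5758 0.2549 0.3097]
[ 0.0831 -0.0017 -0.1566]
[ 0.0849 -0.0013 -0.1574]
```

View pics/z2.png

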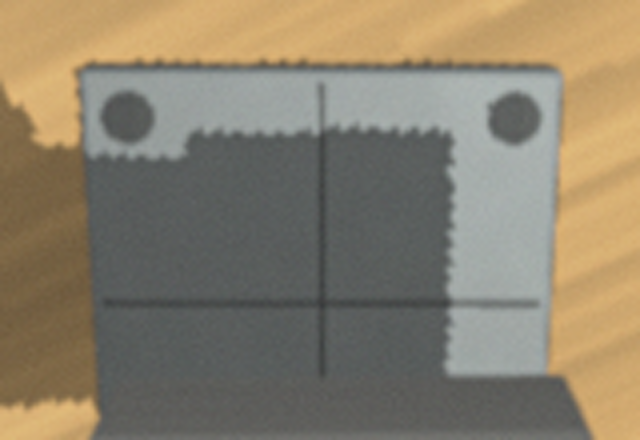

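Run:
```python
from h import *
d=load('scene0.png'); im=d['pixels'][:,:,::-1]
T=[]
for c in [(477,235),(286,156),(407,255),(303,199)]:
    x,y=c; a=im[y-32:y+32,x-40:x+40]; T.append(cv2.resize(a,(400,320),interpolation=cv2.INTER_CUBIC))
cv2.imwrite('pics/z3.png',np.hstack(T[:2])) 
cv2.imwrite('pics/z4.png',np.hstack(T[2:])) 
print(w2p(d,[[.5013,.2911,.012],[.4992,.296,.012],[.4983,-.2743,.022],[.4988,-.2733,.022]]))
```

```text
[[474.42273987 233.30482049]
 [476.63961683 233.51265655]
 [284.4456799  153.56167259]
 [284.63626092 153.7731803 ]]
```

View pics/z3.png

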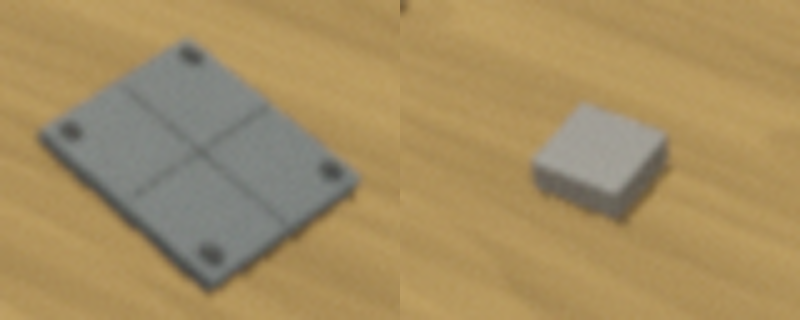

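Request:
send_rows(
  plan=[
    [[0.0007,0.0052,-0.025],[0,0,0],200],
    [[0,0,-0.03],[0,0,0],200],
    [[0,0,-0.03],[0,0,0],200],
    [[0,0,-0.025],[0,0,0],200],
    [[0,0,-0.012],[0,0,0],200],
    [[0,0,-0.005],[0,0,0],200],
    [[0,0,0],[0,0,0],200],
    [[0,0,0],[0,0,0],200],
  ],
)

```text
time: 6.6
tool_pos: [0.5022, 0.2959, 0.0294]
tool_rot: [-3.14, -0.002, -0.453]
contact_force: [0.2, 0.3, -6.2]
opening: 0.0595
```

Run:
```python
from h import *
s=robot.observe(); print(s['tool_pos'],s['tool_rot'],s['contact_force'],s['opening'])
snap('wrist','w5.png')
```

```text
[0.50223029 0.29587718 0.02939607] [-3.13994349e+00 -1.54931904e-03 -4.52704266e-01] [ 0.15869222  0.27946104 -6.15810889] 0.05950916296121641
```

View pics/w5.png

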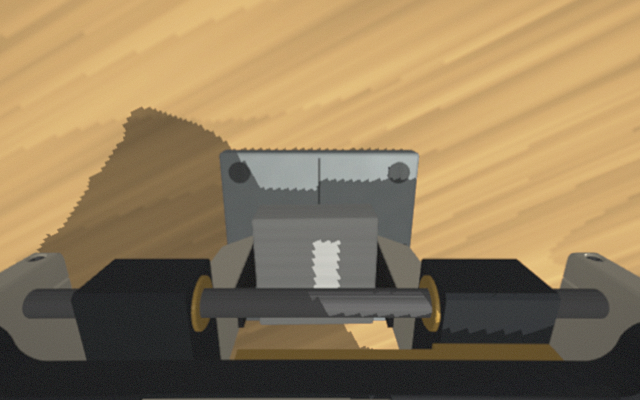

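Run:
```python
from h import *
d=load('w5.png')
P=p2w(d,[(220.5,152),(418,152)],.012); m=P.mean(0)[:2]; y=-.4527
e=P[0]-P[1]; print(np.linalg.norm(e),np.degrees(np.arctan2(e[1],e[0])))
print('bol c',m-.055*np.array([np.cos(y),np.sin(y)]))
zt=.0294-.0056+.022
Q=p2w(d,[(252.5,218.5),(377,218.5)],zt); m=Q.mean(0)[:2]; print(np.linalg.norm(Q[0]-Q[1])); print('block c',m-.03*np.array([np.cos(y),np.sin(y)]), robot.observe()['tool_pos'])
```

```text
0.10691221447966022 64.04949186029846
bol c [0.49937352 0.29589216]
0.058101334888811695
block c [0.50022892 0.29804661] [0.5022189  0.29596809 0.02950535]
```

Request:
send_rows(
  plan=[
    [[-0.0017,-0.0015,-0.004],[0,0,0],200],
    [[0,0,-0.004],[0,0,0],200],
    [[0,0,-0.002],[0,0,0],200],
    [[0,0,-0.0012],[0,0,0],200],
    [[0,0,0],[0,0,0],200],
    [[0,0,0],[0,0,0],200],
  ],
)

```text
time: 7.25
tool_pos: [0.4994, 0.2941, 0.0176]
tool_rot: [3.141, 0.0, -0.452]
contact_force: [-5.2, -1.9, 4.9]
opening: 0.0599
```

Request:
send_rows(
  plan=[
    [[0,0,0],[0,0,0],70],
    [[0,0,0],[0,0,0],40],
    [[0,0,0],[0,0,0],0],
    [[0,0,0],[0,0,0],0],
    [[0,0,0],[0,0,0],0],
    [[0,0,0],[0,0,0],0],
    [[0,0,0.015],[0,0,0],0],
    [[0,0,0.03],[0,0,0],0],
    [[0,0,0.035],[0,0,0],0],
    [[0,0,0.035],[0,0,0],0],
    [[0,0,0.02],[0,0,0],0],
    [[0,0,0],[0,0,0],0],
    [[0,0,0],[0,0,0],0],
  ],
)

```text
time: 8.55
tool_pos: [0.4994, 0.2941, 0.1516]
tool_rot: [3.141, 0.0, -0.452]
contact_force: [0.8, 0.4, -0.0]
opening: 0.0916
```

Run:
```python
from h import *
s=robot.observe(); print(s['tool_pos'],s['tool_rot'],s['contact_force'],s['opening'])
snap('wrist','w6.png')
```

```text
[0.4993623  0.29414476 0.15159159] [ 3.14146174e+00  7.77527769e-05 -4.52390855e-01] [ 0.84146546  0.44872652 -0.03838475] 0.09164084914360941
```

View pics/w6.png

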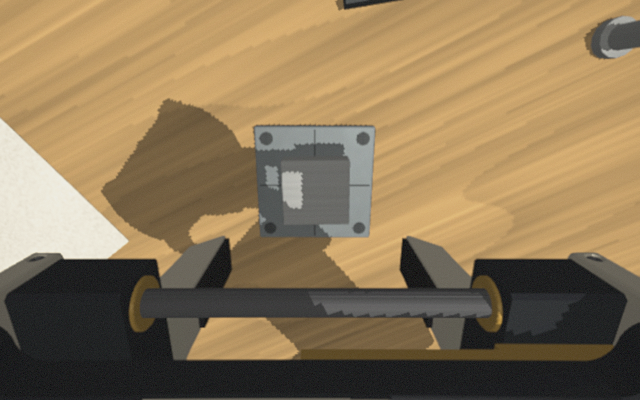

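Run:
```python
from h import *
d=load('w6.png'); im=d['pixels'][:,:,::-1]
cv2.imwrite('pics/z6.png',cv2.resize(im[115:245,245:385],(770,715),interpolation=cv2.INTER_CUBIC)[:600])
P=p2w(d,[(254.5,126),(375,126),(369,237),(259.5,237)],.012);print(P.mean(0))
P=p2w(d,[(280.5,157),(349.5,157),(348.5,223.5),(282.5,223.5)],.034);print(P.mean(0))
print(p2w(d,[(315,185.2)],.012))
```

```text
[0.49944994 0.29597475 0.012     ]
[0.49913503 0.29529942 0.034     ]
[[0.49864805 0.29582027 0.012     ]]
```

View pics/z6.png

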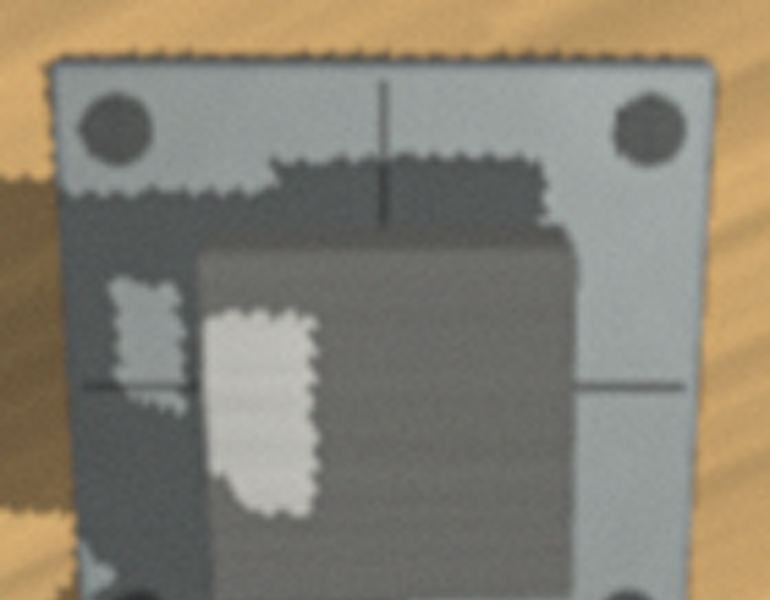

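The block sits square on the bolster, within about 1.5 mm of centre: its edges are at 281..349 and the cross is at (315,185). The ring is next.

Request:
send_rows(
  plan=[
    [[0.018,-0.016,0],[0,0,0.019],0],
    [[0.0182,-0.016,0],[0,0,0.019],0],
    [[0.0182,-0.016,0],[0,0,0.019],0],
    [[0.0182,-0.016,0],[0,0,0.019],0],
    [[0.0182,-0.016,0],[0,0,0.019],0],
    [[0.0182,-0.016,0],[0,0,0.019],0],
    [[0.0182,-0.016,0],[0,0,0.019],0],
    [[0.0182,-0.016,0],[0,0,0.019],0],
    [[0,0,0],[0,0,0],0],
    [[0,0,0],[0,0,0],0],
    [[0,0,0],[0,0,0],0],
  ],
)

```text
time: 9.7
tool_pos: [0.6439, 0.1669, 0.1508]
tool_rot: [3.141, 0.002, -0.3]
contact_force: [-0.1, -0.7, 0.4]
opening: 0.0917
```

Run:
```python
from h import *
s=robot.observe(); print(s['tool_pos'],s['tool_rot'],s['contact_force'],s['opening'])
snap('wrist','w7.png')
```

```text
[0.6439333  0.16685726 0.1508437 ] [ 3.14086160e+00  2.18942478e-03 -3.00078763e-01] [-0.1054826  -0.72952465  0.39979704] 0.09165174554680233
```

View pics/w7.png

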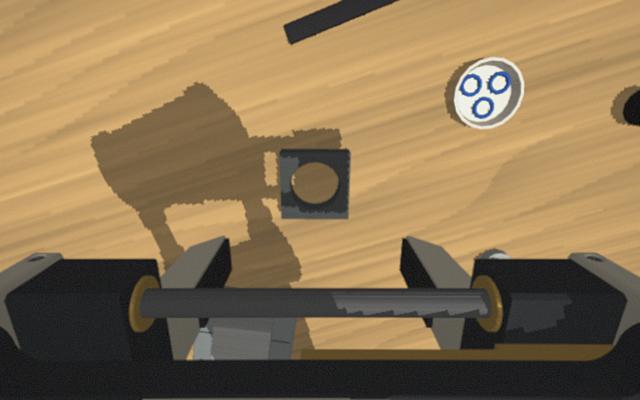

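Run:
```python
from h import *
d=load('w7.png'); im=d['pixels'][:,:,::-1]
cv2.imwrite('pics/z7.png',cv2.resize(im[140:230,270:360],(590,590),interpolation=cv2.INTER_CUBIC))
P=p2w(d,[(279,150),(350.5,150),(348.5,219),(281,219)],.02)
e=np.diff(np.vstack([P,P[:1]]),axis=0);print(P.mean(0),np.linalg.norm(e,axis=1),np.degrees(np.arctan2(e[:,1],e[:,0]))%90)
```

```text
[0.64480197 0.16795631 0.02      ] [0.06367098 0.06615905 0.0643745  0.06615397] [72.77476031 73.0517501  72.76993574 72.44245192]
```

View pics/z7.png

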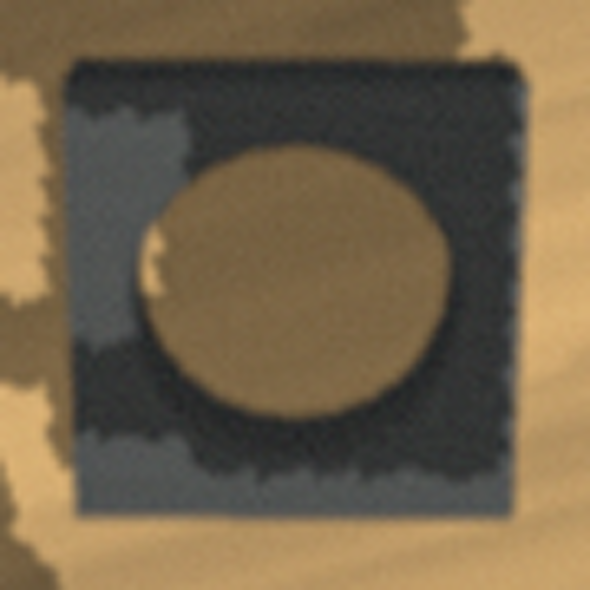

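Request:
send_rows(
  plan=[
    [[0,0.001,-0.024],[0,0,0],0],
    [[0,0,-0.025],[0,0,0],0],
    [[0,0,-0.025],[0,0,0],0],
    [[0,0,-0.025],[0,0,0],0],
    [[0,0,-0.025],[0,0,0],0],
    [[0,0,-0.014],[0,0,0],0],
    [[0,0,-0.007],[0,0,0],0],
    [[0,0,0],[0,0,0],0],
    [[0,0,0],[0,0,0],120],
    [[0,0,0],[0,0,0],200],
    [[0,0,0],[0,0,0],200],
    [[0,0,0],[0,0,0],200],
    [[0,0,0],[0,0,0],200],
    [[0,0,0],[0,0,0],200],
    [[0,0,0],[0,0,0],200],
  ],
)

```text
time: 11.25
tool_pos: [0.6453, 0.1672, 0.0076]
tool_rot: [-3.141, -0.001, -0.3]
contact_force: [-0.4, -1.3, 4.9]
opening: 0.0637
```

Request:
send_rows(
  plan=[
    [[0,0,0.01],[0,0,0],200],
    [[0,0,0.025],[0,0,0],200],
    [[0,0,0.035],[0,0,0],200],
    [[0,0,0.035],[0,0,0],200],
    [[0,0,0.025],[0,0,0],200],
    [[-0.018,0.0158,0.01],[0,0,-0.019],200],
    [[-0.018,0.0158,0],[0,0,-0.019],200],
    [[-0.018,0.0158,0],[0,0,-0.019],200],
    [[-0.018,0.0158,0],[0,0,-0.019],200],
    [[-0.018,0.0158,0],[0,0,-0.019],200],
    [[-0.018,0.0158,0],[0,0,-0.019],200],
    [[-0.018,0.0158,0],[0,0,-0.019],200],
    [[-0.018,0.0156,0],[0,0,-0.019],200],
    [[0,0,0],[0,0,0],200],
    [[0,0,0],[0,0,0],200],
    [[0,0,0],[0,0,0],200],
  ],
)

```text
time: 12.85
tool_pos: [0.5014, 0.2929, 0.1468]
tool_rot: [3.141, -0.0, -0.453]
contact_force: [0.0, -0.4, -3.1]
opening: 0.0637
```

Request:
send_rows(
  plan=[
    [[-0.0003,0.0004,-0.025],[0,0,0],200],
    [[0,0,-0.03],[0,0,0],200],
    [[0,0,-0.025],[0,0,0],200],
    [[0,0,-0.015],[0,0,0],200],
    [[0,0,0],[0,0,0],200],
    [[0,0,0],[0,0,0],200],
    [[0,0,0],[0,0,0],200],
  ],
)

```text
time: 13.55
tool_pos: [0.5018, 0.2939, 0.0531]
tool_rot: [-3.14, -0.002, -0.453]
contact_force: [0.4, -0.1, -3.8]
opening: 0.0636
```

Run:
```python
from h import *
s=robot.observe(); print(s['tool_pos'],s['tool_rot'],s['contact_force'],s['opening'])
d=snap('wrist','w8.png')
```

```text
[0.50179856 0.29386939 0.05313697] [-3.13997885e+00 -1.55172344e-03 -4.52892669e-01] [ 0.42181778 -0.11004556 -3.79950225] 0.06361256879916556
```

View pics/w8.png

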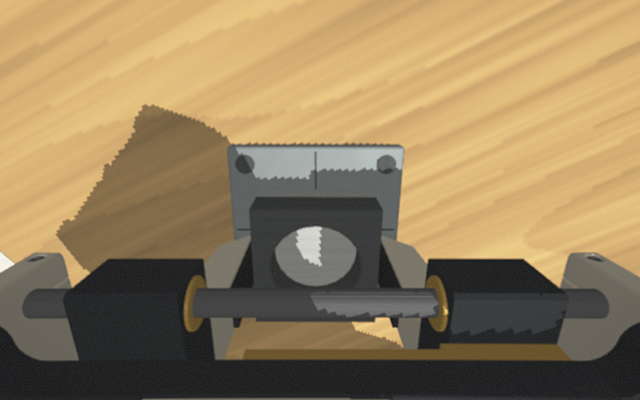

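Run:
```python
from h import *
d=load('w8.png'); im=d['pixels'][:,:,::-1]
cv2.imwrite('pics/z8.png',cv2.resize(im[185:295,235:400],(780,520),interpolation=cv2.INTER_CUBIC))
u=np.array([np.cos(-.4528),np.sin(-.4528)]); zt=.0655
P=p2w(d,[(228,145),(405,145)],.012).mean(0)[:2]; print('bol',P-.055*u)
P=p2w(d,[(250.5,210),(382.5,210)],zt); print(np.linalg.norm(P[0]-P[1]),'ring',P.mean(0)[:2]-.032*u)
print('hole',p2w(d,[(275,256),(357,256),(315.5,226),(315.5,287)],zt))
```

```text
bol [0.4996415  0.29516625]
0.06282898614175136 ring [0.50010739 0.29499033]
hole [[0.51593754 0.31029458 0.0655    ]
 [0.4980553  0.27349357 0.0655    ]
 [0.52166652 0.28501883 0.0655    ]
 [0.49106336 0.29992583 0.0655    ]]
```

View pics/z8.png

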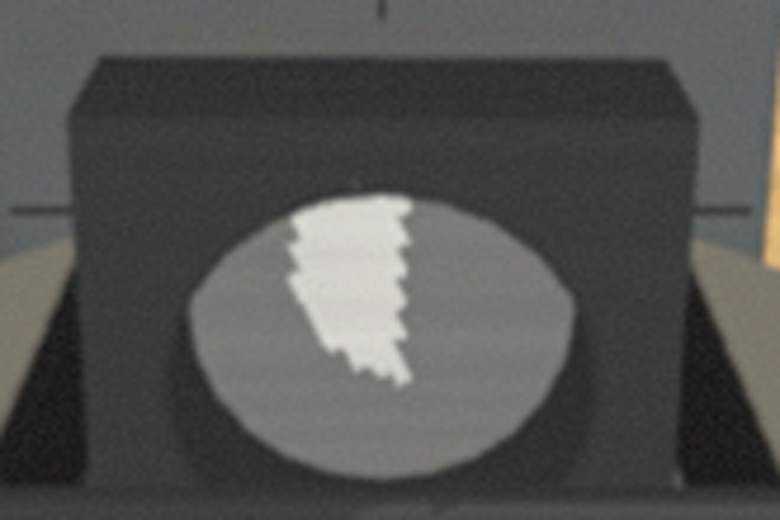

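Request:
send_rows(
  plan=[
    [[-0.0008,0,-0.004],[0,0,0],200],
    [[0,0,-0.004],[0,0,0],200],
    [[0,0,-0.002],[0,0,0],200],
    [[0,0,-0.001],[0,0,0],200],
    [[0,0,0],[0,0,0],200],
    [[0,0,0],[0,0,0],200],
  ],
)

```text
time: 14.2
tool_pos: [0.4996, 0.2938, 0.0416]
tool_rot: [3.141, 0.0, -0.452]
contact_force: [-3.7, -0.8, 6.4]
opening: 0.0636
```

Request:
send_rows(
  plan=[
    [[0,0,0],[0,0,0],65],
    [[0,0,0],[0,0,0],35],
    [[0,0,0],[0,0,0],0],
    [[0,0,0],[0,0,0],0],
    [[0,0,0],[0,0,0],0],
    [[0,0,0],[0,0,0],0],
    [[0,0,0.015],[0,0,0],0],
    [[0,0,0.03],[0,0,0],0],
    [[0,0,0.035],[0,0,0],0],
    [[0,0,0.03],[0,0,0],0],
    [[0,0,0],[0,0,0],0],
    [[0,0,0],[0,0,0],0],
  ],
)

```text
time: 15.4
tool_pos: [0.5, 0.2939, 0.1513]
tool_rot: [-3.141, -0.001, -0.452]
contact_force: [0.8, -0.8, -1.0]
opening: 0.0919
```

Run:
```python
from h import *
s=robot.observe(); print(s['tool_pos'],s['tool_rot'],s['contact_force'],s['opening'])
d=snap('wrist','w9.png')
im=d['pixels'][:,:,::-1]
cv2.imwrite('pics/z9.png',cv2.resize(im[110:250,240:400],(680,595),interpolation=cv2.INTER_CUBIC))
```

```text
[0.49999451 0.29386274 0.15132579] [-3.14079019e+00 -7.72579416e-04 -4.52416027e-01] [ 0.8109575  -0.80603901 -1.03078909] 0.09187877537521366
```

View pics/z9.png

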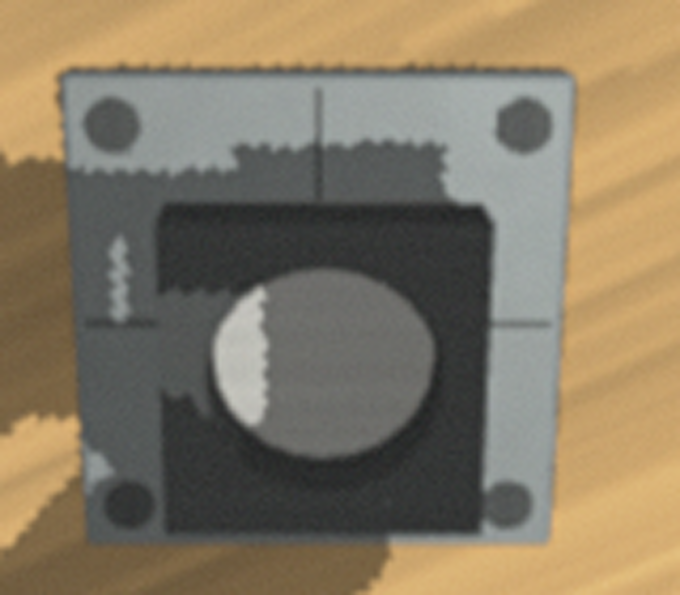

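Run:
```python
from h import *
d=load('w9.png'); s=4.25
f=lambda L:[(240+(x+.5)/s-.5,110+(y+.5)/s-.5) for x,y in L]
P=p2w(d,f([(158,222),(492,222),(482,533),(165,533)]),.054)
e=np.diff(np.vstack([P,P[:1]]),axis=0);print(P.mean(0),np.linalg.norm(e,axis=1),np.degrees(np.arctan2(e[:,1],e[:,0]))%90)
P=p2w(d,f([(64,73),(575,73),(549,543),(87,543)]),.012)
e=np.diff(np.vstack([P,P[:1]]),axis=0);print(P.mean(0),np.linalg.norm(e,axis=1),np.degrees(np.arctan2(e[:,1],e[:,0]))%90)
```

```text
[0.49869567 0.29505807 0.054     ] [0.06258949 0.0636962  0.06388918 0.06372287] [64.06361169 64.40289417 64.08254301 63.23412362]
[0.4997626  0.29589453 0.012     ] [0.10783518 0.10867191 0.1086863  0.10872474] [64.05640507 64.0586339  64.08251614 63.61011262]
```

Ring and block are concentric within about 1 mm and parallel to the bolster. The pad is next.

Request:
send_rows(
  plan=[
    [[0.0103,-0.02,0],[0,0,0],0],
    [[0.0103,-0.0372,0],[0,0,0],0],
    [[0.0103,-0.0372,0],[0,0,0],0],
    [[0.0103,-0.0372,0],[0,0,0],0],
    [[0.0103,-0.0372,0],[0,0,0],0],
    [[0.0103,-0.0372,0],[0,0,0],0],
    [[0.0103,-0.0372,0],[0,0,0],0],
    [[0.0103,-0.0372,0],[0,0,0],0],
    [[0.0103,-0.0372,0],[0,0,0],0],
    [[0.0103,-0.0372,0],[0,0,0],0],
    [[0.0103,-0.0372,0],[0,0,0],0],
    [[0.0103,-0.0372,0],[0,0,0],0],
    [[0,0,0],[0,0,0],0],
    [[0,0,0],[0,0,0],0],
    [[0,0,0],[0,0,0],0],
  ],
)

```text
time: 16.95
tool_pos: [0.6228, -0.1343, 0.1497]
tool_rot: [3.142, 0.003, -0.452]
contact_force: [-0.0, -0.1, 0.8]
opening: 0.0923
```

Run:
```python
from h import *
s=robot.observe(); print(s['tool_pos'],s['tool_rot'],s['contact_force'],s['opening'])
d=snap('wrist','w10.png')
```

```text
[ 0.62275263 -0.13425432  0.14972976] [ 3.14158365e+00  2.63398979e-03 -4.51798839e-01] [-0.0432621  -0.11635343  0.80356815] 0.09225482836993965
```

View pics/w10.png

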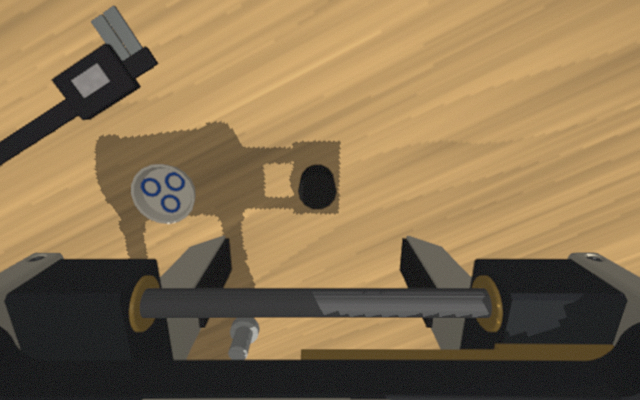

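```bash
cat >> h.py <<'E'
def fitcyl(d,roi,thr,c0,r,h,z0=0):
    from scipy.optimize import minimize
    x0,y0,x1,y1=roi; g=d['pixels'][y0:y1,x0:x1].max(2); m=cv2.morphologyEx((g<thr).astype(np.uint8),cv2.MORPH_OPEN,np.ones((3,3),np.uint8))
    a=np.linspace(0,2*np.pi,60)
    def mask(c):
        P=[[c[0]+r*np.cos(t),c[1]+r*np.sin(t),z] for z in (z0,z0+h) for t in a]
        q=cv2.convexHull(w2p(d,P).astype(np.float32))-np.array([x0,y0],np.float32)
        M=np.zeros(((y1-y0),(x1-x0)),np.uint8); cv2.fillConvexPoly(M,np.round((q)*16).astype(np.int32),1,shift=4); return M
    f=lambda c:(mask(c)!=m).sum()
    best=min(((f((c0[0]+i*.0005,c0[1]+j*.0005)),c0[0]+i*.0005,c0[1]+j*.0005) for i in range(-16,17) for j in range(-16,17)))
    return best,m.sum()
E
python3 - <<'E'
from h import *
d=load('w10.png'); print(d['pixels'][185,290:345].max(1))
for th in (40,50,60): print(fitcyl(d,(280,150,360,225),th,(.6236,-.1351),.017,.038))
E
```

```text
[143 115 114 116 119 118 121 121 105  64  35  42  39  34  33  29  29  31
  25  29  23  28  26  24  27  31  24  31  26  28  28  32  32  32  30  23
  27  27  35  28  29  27  27  31  43  78 112 118 126 157 187 195 193 194
 192]
((np.int64(329), 0.6246, -0.1351), np.uint64(1199))
((np.int64(247), 0.6246, -0.1351), np.uint64(1281))
((np.int64(221), 0.6221000000000001, -0.1356), np.uint64(1309))
```

Run:
```python
from h import *
d=load('w10.png'); im=d['pixels'][:,:,::-1].copy()
a=np.linspace(0,2*np.pi,60)
s=6
z=cv2.resize(im[145:235,265:375],None,fx=s,fy=s,interpolation=cv2.INTER_CUBIC)
z=cv2.convertScaleAbs(z,alpha=2)
for zz,col in ((0,(0,0,255)),(.038,(0,255,0))):
    q=(w2p(d,[[.6236+.017*np.cos(t),-.1351+.017*np.sin(t),zz] for t in a])-[265,145]+.5)*s
    cv2.polylines(z,[q.astype(np.int32)],True,col,1)
cv2.imwrite('pics/z10.png',z)
```

```text
(no output)
```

View pics/z10.png

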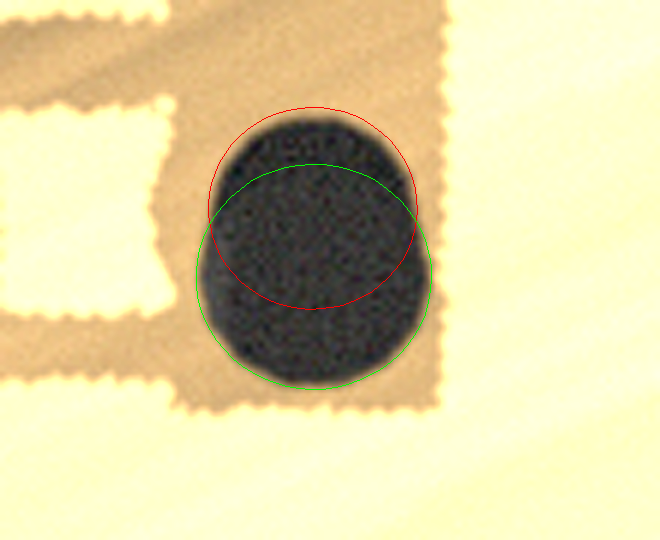

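Request:
send_rows(
  plan=[
    [[-0.0006,-0.0006,-0.024],[0,0,0],0],
    [[0,0,-0.025],[0,0,0],0],
    [[0,0,-0.025],[0,0,0],0],
    [[0,0,-0.025],[0,0,0],0],
    [[0,0,-0.02],[0,0,0],0],
    [[0,0,-0.008],[0,0,0],0],
    [[0,0,0],[0,0,0],0],
    [[0,0,0],[0,0,0],90],
    [[0,0,0],[0,0,0],120],
    [[0,0,0],[0,0,0],220],
    [[0,0,0],[0,0,0],220],
    [[0,0,0],[0,0,0],220],
    [[0,0,0],[0,0,0],220],
    [[0,0,0],[0,0,0],220],
    [[0,0,0],[0,0,0],220],
  ],
  newtons=20,
)

```text
time: 18.5
tool_pos: [0.6229, -0.136, 0.0239]
tool_rot: [3.141, 0.0, -0.452]
contact_force: [-0.3, 0.2, 0.5]
opening: 0.0335
```

Request:
send_rows(
  plan=[
    [[0,0,0.01],[0,0,0],220],
    [[0,0,0.025],[0,0,0],220],
    [[0,0,0.035],[0,0,0],220],
    [[0,0,0.035],[0,0,0],220],
    [[0,0,0.02],[0,0,0],220],
    [[-0.0103,0.021,0],[0,0,0],220],
    [[-0.0103,0.0372,0],[0,0,0],220],
    [[-0.0103,0.0372,0],[0,0,0],220],
    [[-0.0103,0.0372,0],[0,0,0],220],
    [[-0.0103,0.0372,0],[0,0,0],220],
    [[-0.0103,0.0372,0],[0,0,0],220],
    [[-0.0103,0.0372,0],[0,0,0],220],
    [[-0.0103,0.0372,0],[0,0,0],220],
    [[-0.0103,0.0372,0],[0,0,0],220],
    [[-0.0103,0.0372,0],[0,0,0],220],
    [[-0.0103,0.0372,0],[0,0,0],220],
    [[-0.0103,0.0375,0],[0,0,0],220],
    [[0,0,0],[0,0,0],220],
    [[0,0,0],[0,0,0],220],
    [[0,0,0],[0,0,0],220],
  ],
)

```text
time: 20.5
tool_pos: [0.4995, 0.2938, 0.1493]
tool_rot: [3.141, -0.0, -0.453]
contact_force: [1.0, 0.1, -0.6]
opening: 0.0326
```

Run:
```python
from h import *
s=robot.observe(); print(s['tool_pos'],s['tool_rot'],s['contact_force'],s['opening'])
d=snap('wrist','w11.png')
```

```text
[0.49954389 0.29375893 0.14925594] [ 3.14140686e+00 -3.42099672e-04 -4.52951691e-01] [ 1.04390248  0.12185061 -0.64086725] 0.03262969804154506
```

View pics/w11.png

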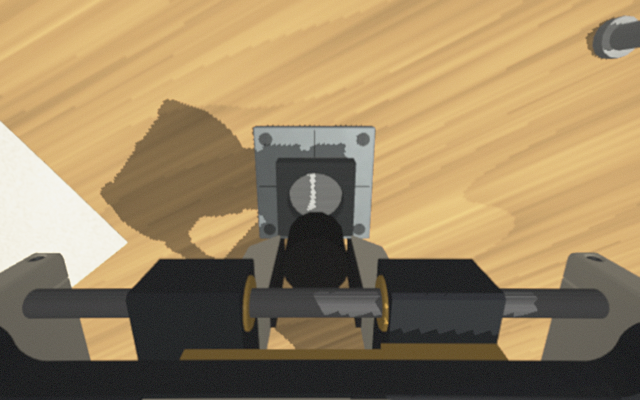

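Request:
send_rows(
  plan=[
    [[-0.0005,0.0005,-0.02],[0,0,0],220],
    [[0,0,-0.025],[0,0,0],220],
    [[0,0,-0.015],[0,0,0],220],
    [[0,0,-0.005],[0,0,0],220],
    [[0,0,0],[0,0,0],220],
    [[0,0,0],[0,0,0],220],
  ],
)

```text
time: 21.15
tool_pos: [0.4996, 0.2948, 0.0849]
tool_rot: [-3.141, -0.001, -0.453]
contact_force: [0.0, 0.4, -0.6]
opening: 0.033
```

Run:
```python
from h import *
s=robot.observe(); print(s['tool_pos'],s['tool_rot'],s['contact_force'],s['opening'])
d=snap('wrist','w12.png')
im=d['pixels'][:,:,::-1]
z=cv2.convertScaleAbs(cv2.resize(im[110:310,200:430],(690,600),interpolation=cv2.INTER_CUBIC),alpha=1.8)
a=np.linspace(0,2*np.pi,60)
for c,r,zz,col in (((.4988,.2947),.023,.054,(0,0,255)),((s['tool_pos'][:2]-.0004*np.array([.9,-.437])),.017,s['tool_pos'][2]-.0239,(0,255,0)),((s['tool_pos'][:2]),.017,s['tool_pos'][2]-.0239+.038,(255,255,0))):
    q=(w2p(d,[[c[0]+r*np.cos(t),c[1]+r*np.sin(t),zz] for t in a])-[200,110]+.5)*3
    cv2.polylines(z,[q.astype(np.int32)],True,col,1)
cv2.imwrite('pics/z12.png',z)
```

```text
[0.49958651 0.29477746 0.08485241] [-3.14056852e+00 -9.93042990e-04 -4.53206316e-01] [ 0.0179255   0.40736379 -0.64878596] 0.032953688083566225
```

View pics/z12.png

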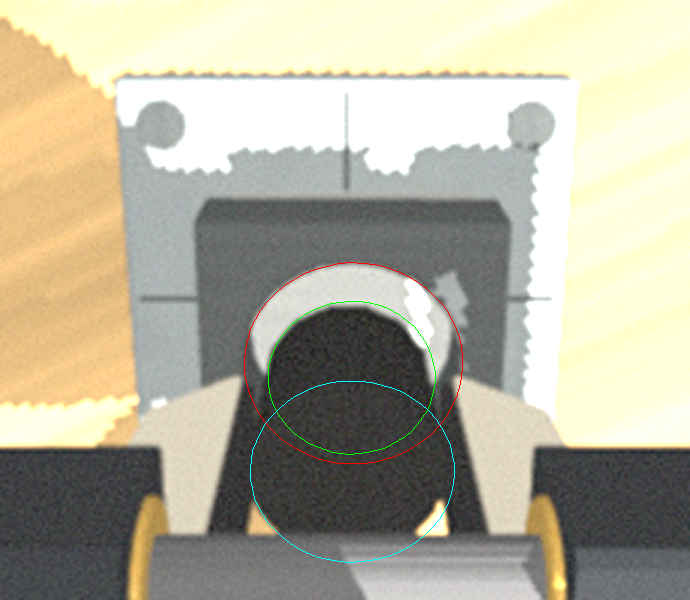

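The pad is centred over the hole: the model outlines match its edges within 2 px. I'm lowering it now.

Request:
send_rows(
  plan=[
    [[-0.0005,0,-0.01],[0,0,0],220],
    [[0,0,-0.01],[0,0,0],220],
    [[0,0,-0.005],[0,0,0],220],
    [[0,0,-0.002],[0,0,0],220],
    [[0,0,0],[0,0,0],220],
    [[0,0,0],[0,0,0],220],
  ],
)

```text
time: 21.8
tool_pos: [0.4978, 0.2948, 0.0576]
tool_rot: [3.141, 0.0, -0.452]
contact_force: [-3.9, -2.4, 8.5]
opening: 0.0328
```

Request:
send_rows(
  plan=[
    [[0,0,0],[0,0,0],145],
    [[0,0,0],[0,0,0],120],
    [[0,0,0],[0,0,0],80],
    [[0,0,0],[0,0,0],40],
    [[0,0,0],[0,0,0],0],
    [[0,0,0],[0,0,0],0],
    [[0,0,0],[0,0,0],0],
    [[0,0,0.015],[0,0,0],0],
    [[0,0,0.03],[0,0,0],0],
    [[0,0,0.035],[0,0,0],0],
    [[0,0,0.015],[0,0,0],0],
    [[0,0,0],[0,0,0],0],
    [[0,0,0],[0,0,0],0],
  ],
)

```text
time: 23.1
tool_pos: [0.498, 0.2948, 0.1514]
tool_rot: [3.141, 0.0, -0.452]
contact_force: [0.2, -0.3, -0.9]
opening: 0.092
```

Run:
```python
from h import *
s=robot.observe(); print(s['tool_pos'],s['tool_rot'],s['contact_force'],s['opening'])
d=snap('wrist','w13.png')
im=d['pixels'][:,:,::-1]
z=cv2.convertScaleAbs(cv2.resize(im[110:260,235:395],(640,600),interpolation=cv2.INTER_CUBIC),alpha=1.8)
a=np.linspace(0,2*np.pi,60)
for c,r,zz,col in (((.4988,.2947),.023,.054,(0,0,255)),((.4988,.2947),.017,.072,(0,255,0))):
    q=(w2p(d,[[c[0]+r*np.cos(t),c[1]+r*np.sin(t),zz] for t in a])-[235,110]+.5)*4
    cv2.polylines(z,[q.astype(np.int32)],True,col,1)
cv2.imwrite('pics/z13.png',z)
```

```text
[0.49795128 0.29484792 0.15138226] [ 3.14110031e+00  3.73215089e-04 -4.52442835e-01] [ 0.17446883 -0.3367736  -0.86975631] 0.09196945126029255
```

View pics/z13.png

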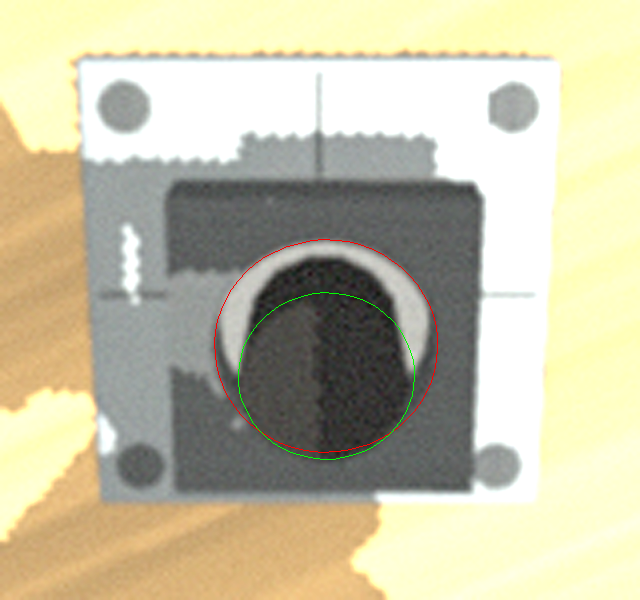

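The pad stands upright in the ring, concentric. The pusher is last.

Request:
send_rows(
  plan=[
    [[0.0008,-0.02,0],[0,0,0],0],
    [[0.0008,-0.033,0],[0,0,0],0],
    [[0.0008,-0.033,0],[0,0,0],0],
    [[0.0008,-0.033,0],[0,0,0],0],
    [[0.0008,-0.033,0],[0,0,0],0],
    [[0.0008,-0.033,0],[0,0,0],0],
    [[0.0008,-0.033,0],[0,0,0],0],
    [[0.0008,-0.033,0],[0,0,0],0],
    [[0.0008,-0.033,0],[0,0,0],0],
    [[0,0,0],[0,0,0],0],
    [[0,0,0],[0,0,0],0],
    [[0,0,0],[0,0,0],0],
  ],
)

```text
time: 24.35
tool_pos: [0.505, 0.0118, 0.1511]
tool_rot: [3.141, 0.002, -0.452]
contact_force: [-0.2, 0.0, -0.2]
opening: 0.0917
```

Run:
```python
from h import *
s=robot.observe(); print(s['tool_pos'],s['tool_rot'],s['contact_force'],s['opening'])
d=snap('wrist','w14.png')
im=d['pixels'][:,:,::-1]
z=cv2.resize(im[110:260,235:395],(640,600),interpolation=cv2.INTER_CUBIC)
a=np.linspace(0,2*np.pi,60)
for c,r,zz,col in (((.5052,.0100),.016,.01,(0,0,255)),((.5052,.010),.016,.00,(0,0,255)),((.5052,.01),.01,.04,(0,255,0))):
    q=(w2p(d,[[c[0]+r*np.cos(t),c[1]+r*np.sin(t),zz] for t in a])-[235,110]+.5)*4
    cv2.polylines(z,[q.astype(np.int32)],True,col,1)
cv2.imwrite('pics/z14.png',z)
```

```text
[0.50496501 0.0117688  0.15111629] [ 3.14123778e+00  1.81447604e-03 -4.51964642e-01] [-0.16730715  0.02952856 -0.22837171] 0.09168922429296736
```

View pics/z14.png

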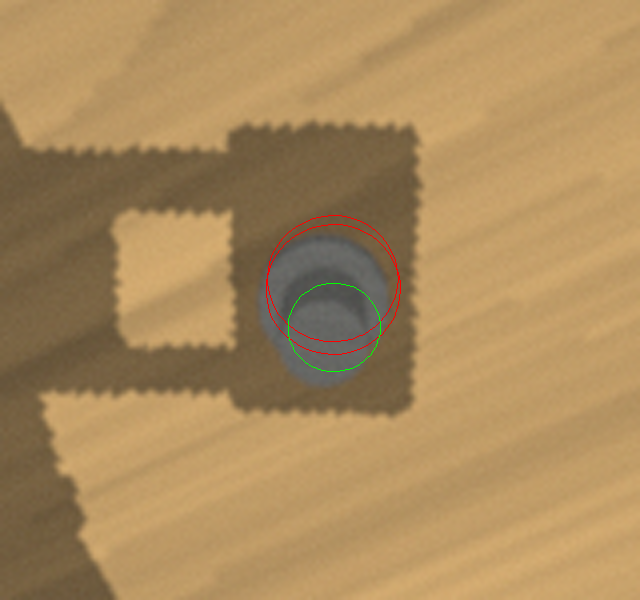

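Run:
```python
from h import *
d=load('w14.png')
im=d['pixels'][:,:,::-1]
z=cv2.convertScaleAbs(cv2.resize(im[150:220,285:345],(600,700),interpolation=cv2.INTER_CUBIC),alpha=1.8)[:600]
a=np.linspace(0,2*np.pi,60);x,y=.5030,.0135
for r,zz,col in ((.016,.01,(0,0,255)),(.016,.00,(0,0,255)),(.01,.04,(0,255,0))):
    q=(w2p(d,[[x+r*np.cos(t),y+r*np.sin(t),zz] for t in a])-[285,150]+.5)*10
    cv2.polylines(z,[q.astype(np.int32)],True,col,1)
cv2.imwrite('pics/z15.png',z)
```

```text
(no output)
```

View pics/z15.png

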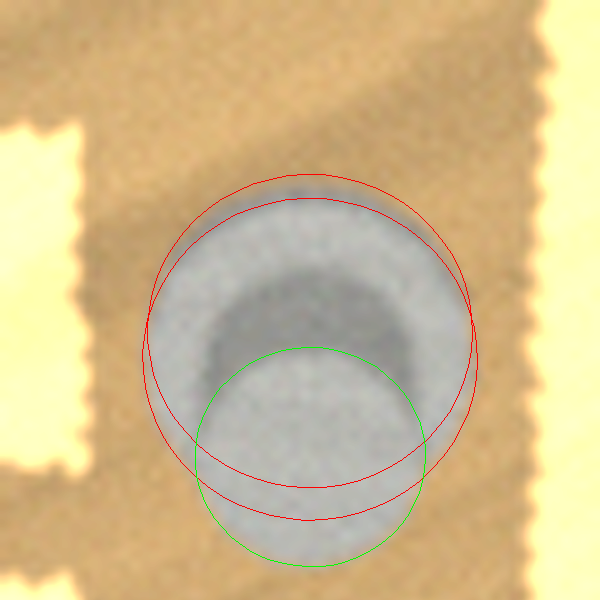

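Request:
send_rows(
  plan=[
    [[-0.0025,0.0017,-0.02],[0,0,0],0],
    [[0,0,-0.03],[0,0,0],0],
    [[0,0,-0.03],[0,0,0],0],
    [[0,0,-0.03],[0,0,0],0],
    [[0,0,-0.017],[0,0,0],0],
    [[0,0,-0.009],[0,0,0],0],
    [[0,0,0],[0,0,0],0],
    [[0,0,0],[0,0,0],90],
    [[0,0,0],[0,0,0],150],
    [[0,0,0],[0,0,0],180],
    [[0,0,0],[0,0,0],240],
    [[0,0,0],[0,0,0],240],
    [[0,0,0],[0,0,0],240],
    [[0,0,0],[0,0,0],240],
    [[0,0,0],[0,0,0],240],
  ],
  newtons=20,
)

```text
time: 25.9
tool_pos: [0.503, 0.0127, 0.0159]
tool_rot: [3.141, 0.0, -0.452]
contact_force: [0.4, -0.4, -0.4]
opening: 0.0325
```

Request:
send_rows(
  plan=[
    [[0,0,0],[0,0,0],240],
    [[0,0,0],[0,0,0],240],
    [[0,0,0],[0,0,0],240],
    [[0,0,0],[0,0,0],240],
  ],
)

```text
time: 26.3
tool_pos: [0.503, 0.0127, 0.0159]
tool_rot: [3.141, 0.0, -0.452]
contact_force: [-0.2, 0.1, 0.6]
opening: 0.0191
```

Request:
send_rows(
  plan=[
    [[0,0,0.01],[0,0,0],240],
    [[0,0,0.025],[0,0,0],240],
    [[0,0,0.035],[0,0,0],240],
    [[0,0,0.035],[0,0,0],240],
    [[0,0,0.025],[0,0,0],240],
    [[0,0.02,0.005],[0,0,0],240],
    [[-0.0005,0.033,0],[0,0,0],240],
    [[-0.0005,0.033,0],[0,0,0],240],
    [[-0.0005,0.033,0],[0,0,0],240],
    [[-0.0005,0.033,0],[0,0,0],240],
    [[-0.0005,0.033,0],[0,0,0],240],
    [[-0.0005,0.033,0],[0,0,0],240],
    [[-0.0005,0.033,0],[0,0,0],240],
    [[-0.0005,0.031,0],[0,0,0],240],
    [[0,0,0],[0,0,0],240],
    [[0,0,0],[0,0,0],240],
    [[0,0,0],[0,0,0],240],
  ],
)

```text
time: 28.0
tool_pos: [0.4989, 0.2939, 0.1511]
tool_rot: [3.141, 0.0, -0.453]
contact_force: [0.3, 0.2, -1.6]
opening: 0.0185
```

Now I'm lowering it to about 8 mm above the pad to check.

Request:
send_rows(
  plan=[
    [[0,0.0005,-0.02],[0,0,0],240],
    [[0,0,-0.02],[0,0,0],240],
    [[0,0,-0.01],[0,0,0],240],
    [[0,0,-0.005],[0,0,0],240],
    [[0,0,0],[0,0,0],240],
    [[0,0,0],[0,0,0],240],
  ],
)

```text
time: 28.6
tool_pos: [0.4995, 0.2952, 0.0967]
tool_rot: [-3.141, -0.001, -0.453]
contact_force: [-0.6, 0.2, -1.1]
opening: 0.019
```

Run:
```python
from h import *
s=robot.observe(); print(s['tool_pos'],s['tool_rot'],s['contact_force'],s['opening'])
d=snap('wrist','w16.png')
im=d['pixels'][:,:,::-1]
z=cv2.convertScaleAbs(cv2.resize(im[120:320,200:430],(690,600),interpolation=cv2.INTER_CUBIC),alpha=1.8)
a=np.linspace(0,2*np.pi,60); t0=s['tool_pos']; b=t0[2]-.0159; cc=t0[:2]-.0004*np.array([.9,-.437])
for c,r,zz,col in (((.4985,.2947),.023,.054,(0,0,255)),((.4985,.2947),.017,.072,(0,165,255)),(cc,.016,b,(0,255,0)),(cc,.016,b+.01,(0,255,0)),(cc,.01,b+.04,(255,255,0))):
    q=(w2p(d,[[c[0]+r*np.cos(t),c[1]+r*np.sin(t),zz] for t in a])-[200,120]+.5)*3
    cv2.polylines(z,[q.astype(np.int32)],True,col,1)
cv2.imwrite('pics/z16.png',z)
snap('scene','s16.png')
```

```text
[0.49950377 0.29517713 0.09671529] [-3.14076180e+00 -7.78109473e-04 -4.52752376e-01] [-0.55874112  0.23486233 -1.05493328] 0.018975229358874038
```

View pics/z16.png

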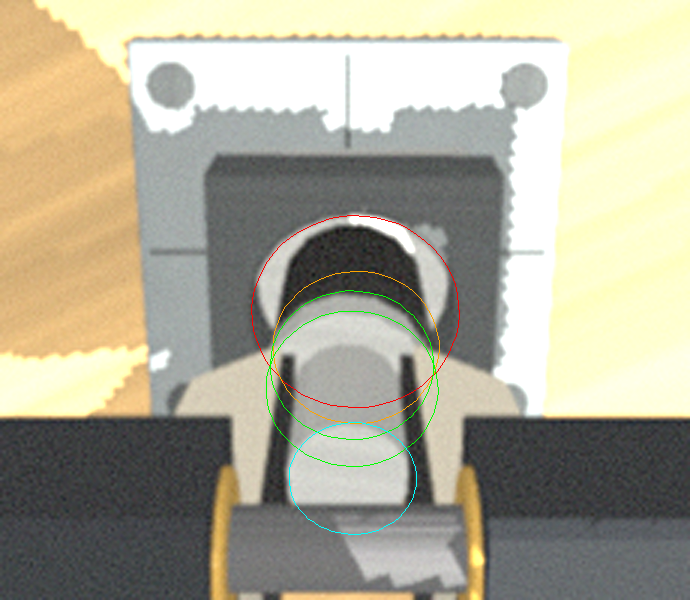

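Request:
send_rows(
  plan=[
    [[-0.0007,-0.0003,-0.004],[0,0,0],240],
    [[0,0,-0.003],[0,0,0],240],
    [[0,0,-0.001],[0,0,0],240],
    [[0,0,-0.0003],[0,0,0],240],
    [[0,0,0],[0,0,0],240],
    [[0,0,0],[0,0,0],240],
  ],
)

```text
time: 29.3
tool_pos: [0.4983, 0.2949, 0.0879]
tool_rot: [3.142, -0.0, -0.452]
contact_force: [-1.3, -1.3, 3.4]
opening: 0.0184
```

In contact at the expected height, so I'm letting go gently and retreating.

Request:
send_rows(
  plan=[
    [[0,0,0],[0,0,0],190],
    [[0,0,0],[0,0,0],180],
    [[0,0,0],[0,0,0],150],
    [[0,0,0],[0,0,0],120],
    [[0,0,0],[0,0,0],80],
    [[0,0,0],[0,0,0],40],
    [[0,0,0],[0,0,0],40],
    [[0,0,0],[0,0,0],40],
    [[0,0,0],[0,0,0],40],
    [[0,0,0.015],[0,0,0],40],
    [[0,0,0.03],[0,0,0],40],
    [[0,0,0.035],[0,0,0],40],
    [[0,0,0.02],[0,0,0],40],
    [[0,0,0],[0,0,0],40],
    [[0,0,0],[0,0,0],40],
  ],
)

```text
time: 30.8
tool_pos: [0.4981, 0.2948, 0.1873]
tool_rot: [3.141, 0.0, -0.452]
contact_force: [-0.4, -0.0, -0.4]
opening: 0.0775
```

Run:
```python
from h import *
s=robot.observe(); print(s['tool_pos'],s['tool_rot'],s['contact_force'],s['opening'])
d=snap('wrist','w17.png'); e=snap('scene','s17.png')
a=d['pixels'][110:260,240:390,::-1]; b=e['pixels'][185:265,437:517,::-1]
cv2.imwrite('pics/z17.png',np.hstack([cv2.resize(x,(400,400),interpolation=cv2.INTER_CUBIC) for x in (a,b)]))
```

```text
[0.49807183 0.29482053 0.18730983] [ 3.14143331e+00  3.80623500e-05 -4.52403182e-01] [-0.38463683 -0.02216516 -0.43308511] 0.07750550630008418
```

View pics/z17.png

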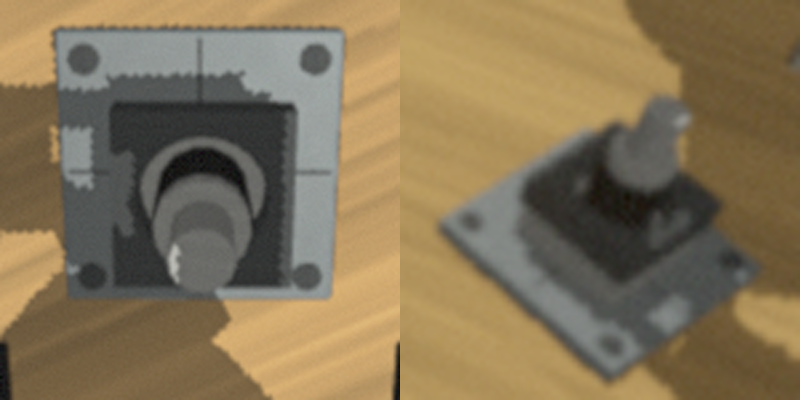

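View pics/s17.png

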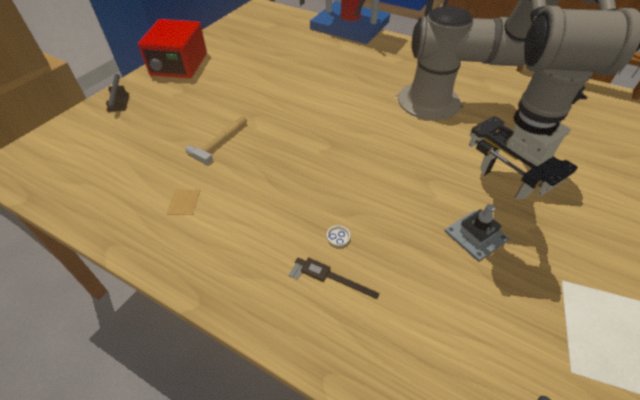

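The stack stands upright, with the pusher at about (485,215) in the scene view. The dish (338,236), caliper and hammer look unmoved, and the gripper is clear.

```bash
python3 -c "
from h import *
print(robot.hand_in())"
```

```text
the job is handed in; nothing more can be done
None
```

I built the stack on the bolster in the order you gave: block, ring, pad, then pusher. I let go of each part before fetching the next, and handed the job in at about 31 s. The hand-in reports no verdict, so the results below come from my own pictures.

- **Block and ring:** in the wrist pictures the block is about 1 mm from the bolster's centre. The ring is about 0.5 mm from the block. The ring measures parallel to the bolster within about 1°, and the block looked square.
- **Pad and pusher:** the pad stood upright in the ring, concentric to about 1 mm, and touched down at the expected height. The pusher also touched down at the expected height. The last wrist and scene pictures show it upright on the pad.
- **Bystanders and arm:** the dish, caliper and hammer look unmoved, though I only judged this by eye from the scene picture. The gripper is about 75 mm clear above the stack, and the last force reading was under 1 N.
- **Disagreement:** the top camera put the bolster about 5 mm away from where the wrist camera did. The scene camera sided mostly with the wrist, so I placed the block by the wrist camera. An absolute error of 1–3 mm is possible, inside the 12 mm limit.

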